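# Load the carrier plate and hold it out at the mark

## Task

Set the finned power module flat and square in the blue-rimmed pocket of the aluminium carrier plate and let go of it. Then slide the plate (it has an orange handle for this) out over the edge of the wooden stand, keeping it on the stand, until its front edge lines up with the red marks on the two yellow gauge posts, square with them and not touching them. It would tip there by itself, so finish still holding it, level on the stand; do not let go, and leave the meter, the capacitor and the screwdriver alone.

Things in the scene. Friction and masses are not known exactly. Their poses are not given: they have to be found in the camera images.
- stand: Fixed wooden stand on the table, 260 (its x) x 200 (y) x 60 mm high. Origin: centre of its underside. Its +x is the outward direction: away from the stand's middle, over its outer edge, towards the gauge; in the world it points roughly to -y.
- stand_edge (a point): Middle of the stand's outer top edge (60 mm high, at +130 mm on the stand's x), marked with a black line.
- gauge: Fixed gauge on the table beyond the stand's outer edge, its axes parallel to the stand's: a base strip 30 x 200 x 8 mm and two yellow posts 16 mm square, 66 mm high, centred at y = -87 and +87 mm. The plate passes between the posts (158 mm apart inside). Origin: centre of its underside, midway between the posts, right below the line of the marks. It stands 100 to 125 mm beyond the stand's edge.
- gauge_mark (a point): Point midway between the red marks on the posts' tops, 66 mm high (level with the plate's top face). The line through it along the gauge's y joins the two red marks; the plate's front edge must lie on this line.
- carrier: Loose aluminium carrier plate, 200 (x) x 110 (y) x 6 mm, 0.36 kg with its handle and pocket rim, lying on the stand. Origin: centre of the plate's underside. +x is towards its front edge (outward), which is at x = +100 mm; the orange handle is at its rear. With the module aboard it tips off the stand when it overhangs about 90 mm or more and is not held.
- carrier_front (a point): Middle of the carrier's front edge, at the plate's top face (x = +100, z = 6 mm in the carrier).
- carrier_pocket (a point): Centre of the pocket's floor, which is the plate's top face (x = +45, y = 0, z = 6 mm in the carrier). The pocket is 76 (carrier's x) x 52 (y) mm inside, with a blue rim 6 mm high and 5 mm thick; the rim is left open over the middle 42 mm of each long side for the fingers.
- carrier_handle (a point): Centre of the top of the carrier's orange handle, an upright block 12 mm thick (carrier's x), 44 mm wide (y) and 36 mm high above the plate's top face; it is rigidly fixed to the plate, at x = -85 mm.
- module: Loose power module with black base and aluminium fins, a rigid block 70 (x) x 46 (y) x 34 mm high, 0.15 to 0.31 kg, standing on the table on its base. Origin: centre of its underside. Its long side (x) goes along the carrier's x, either way round; 3 mm of play all round in the pocket.
- meter: Loose yellow hand meter lying on the table, 170 x 85 x 44 mm, a bystander. Origin: centre of its underside.
- capacitor: Loose black capacitor standing on the table, 40 mm in diameter, 55 mm high, a bystander. Origin: centre of its underside.
- driver: Loose screwdriver with red handle lying on the table beyond the stand, a bystander.
There are look-alikes about, which are no part of the job. What is shaped like the module but green or turquoise is not meant.

How it is judged:
On the way:
1. the module sits flat and square in the pocket, let go, with the carrier not yet slid out (horizontal distance between module and carrier_pocket below 0.0055 m and z of module in the frame of carrier_pocket below 0.002 m and angle between the x axis of module and the x axis of carrier, either way round below 0.15 rad and angle between the z axis of module and the z axis of carrier, either way round below 0.04 rad and contact force between the fingers and module below 0.1 N and x of carrier_front in the frame of gauge below -0.04 m), for 0.2 s.
At the end, for the whole second after the job is handed in: Fingers holding the carrier at rest, level (0.06 rad), bearing on the stand, its front edge within 6 mm of the line of the red marks, square to it (0.07 rad), clear of the posts; the module seated in the pocket (5.5 mm of centre, flat, at most 2 mm high), not touched by the fingers (x of carrier_front in the frame of gauge between -0.006 and 0.006 m and angle between the x axis of carrier and the x axis of gauge, either way round below 0.07 rad and angle between carrier's own z axis and vertical below 0.06 rad and linear speed of carrier below 0.01 m/s and contact force between carrier and stand above 0.5 N and contact force between the fingers and carrier above 0.5 N and contact force between carrier and gauge below 0.2 N and horizontal distance between module and carrier_pocket below 0.0055 m and z of module in the frame of carrier_pocket below 0.002 m and angle between the x axis of module and the x axis of carrier, either way round below 0.15 rad and angle between the z axis of module and the z axis of carrier, either way round below 0.04 rad and contact force between the fingers and module below 0.1 N); the arm keeps its last pose, push and grip.
It fails at once if the carrier is lifted off the stand or tips (z of carrier in the frame of stand above 0.075 m or angle between carrier's own z axis and vertical above 0.2 rad).
It fails at once if a bystander is disturbed (distance of any of meter, capacitor, driver from where it was at the start of the episode above 0.015 m).
It also fails if it takes over 61 s, if anything falls off the work surface, if the arm or the gripper's body presses on something with over 40 N, if the wrist force passes 120 N, or if a joint passes its speed limit or range.

## Robot

A 6-joint arm with a two-finger parallel gripper is mounted at the origin on the work surface. World frame = base frame: x ahead of the robot, y to its left, z up, the work surface at z = 0. Lengths are in m, angles in rad, forces in N, time in s.
With the tool pointing down it reaches from about 0.25 to 0.8 m from the base axis. Payload 8.5 kg.
Tool frame: the origin (TCP) lies midway between the tips of the shut fingers; the grasp point (between the pads) lies 19 mm behind it (ctrl.hold_point_z is the y of the grasp point in the tool frame, in m); y points along the fingers, x is the direction in which the jaws open and shut, and the axes are right-handed (so a half turn about y gives the same grasp; the last joint's range is limited). The gripper opens to 85 mm and grips with 20 to 120 N. Pads are 22 mm wide; open, the fingers measure 114 mm over their backs; the gripper's body (76 mm by 85 mm) begins 54 mm behind the grasp point. The pads swing forward as they close: fully open they stand 13 mm farther back than shut.
Start: joints at [-1.152, 0.238, -0.013, 1.319, 0, 1.571], TCP at [0.213, -0.48, 0.231] pointing down, gripper open.
Joint ranges: [-2.66, 2.66], [-1.03, 1.9], [-1.14, 1.46], [-1.82, 2.27], [-1.45, 1.34], [-3.14, 3.14]. Speed limits (rad/s): [2.22, 2.22, 2.79, 3.14, 3.14, 3.14].

## Interface

Orientations are given as a unit quaternion [x, y, z, w].
In Python, from workcell import ctrl gives the robot as it stands. The module is installed in compiled form; this text tells all that it offers.
- The arm moves only by the tool servo_tool, never from a script. Its argument "series" is a list of rows, each a list of 3 entries, a list of its own where there are three numbers: the opening, from 0 (shut) to 1 (fully open), then the shift along the tool's x, y, z in m, then the turn, a rotation vector about the tool's x, y, z in rad. In form: [[hand, [tx, ty, tz], [ax, ay, az]], ...]. A call has exactly 10 rows; each row is the pose to reach, as a shift and turn from the pose commanded when the call began, along the tool's axes at that moment; what a row does not reach only later rows make up. A row lasts 1/10 s, in which the tool goes at most 50 mm and 8.59 degrees, less where a joint would pass 70% of its speed; a pose out of reach is approached as far as the arm can. A call with a gripper value outside its range is refused whole. The fingers move at their own pace and stop on an object; "newtons" is the grip in N (left out, the last holds). Time passes only in rows, so rows that repeat a pose let the fingers close, or fill a call up. It gives the time, the measured TCP pose, the force and the opening at its end, in the units of the state.
- ctrl.sense(): the state, without advancing time (a new reading comes with each control period).
- ctrl.get_image(name): name is "scene" or "side" or "wrist"; returns a dict with "pixels" (400x640x3 uint8, blue, green, red), "fx", "fy", "cx", "cy" (pixels), "R" (3x3) and "t" (3): a world point X has camera coordinates R X + t. Camera axes: x right, y down, z forward; pixel columns grow to the right and rows downward; lengths in m; the calibration is good to about 2 mm. A picture is of the moment at which its call begins. There is no depth.
- ctrl.finish_job(): hands the job in, once; it reports no verdict.
The state is a dict: "time": time; "joint_positions": joint angles; "dq": joint speeds; "joint_efforts": joint torques, N m; "tcp_pos": TCP position; "tcp_rot": TCP orientation; "contact_force": force on the tool from outside, world axes, zero at the start; "ft_torque": the same for the moment, N m; "grip_width": finger opening in m.
Only numpy, scipy, OpenCV 4.12 (cv2) and the standard library are available. Lean on these libraries where they do the work, as an engineer would, in place of code of your own. Each camera call takes 0.05 s, during which the arm holds its last target. There are 200 camera calls.

## Working session

There is one attempt and no reset: what is moved stays moved. The work goes in short steps, Python scripts to look and compute and a tool call to move; the robot and the scene stay as the last step left them, time stands still between calls to the robot, and variables do not carry over. Pictures are saved under pics/ and viewed, about 8 in all and at most 12, crops included, and the job is handed in when it is done.

Besides the shell and the picture viewer there is one more tool, called after "Call:" as name(argument=value, ...) on one line, values as JSON. servo_tool: Moves the arm, as the interface text tells. Its arguments: {"type":"object","properties":{"series":{"type":"array"},"newtons":{"type":"number"}},"required":["series"]}

```bash
mkdir -p pics
cat > h.py <<'E'
import numpy as np, cv2
from workcell import ctrl
def shot(n,f=None):
    d=ctrl.get_image(n); d={k:(np.array(v) if k in('R','t','pixels') else v) for k,v in d.items()}
    if f: cv2.imwrite('pics/'+f,d['pixels'])
    return d
def ray(d,u,v):
    r=d['R'].T@np.array([(u-d['cx'])/d['fx'],(v-d['cy'])/d['fy'],1.]); return -d['R'].T@d['t'],r/np.linalg.norm(r)
def onz(d,u,v,z):
    o,r=ray(d,u,v); return o+r*(z-o[2])/r[2]
def proj(d,X):
    c=d['R']@np.array(X,float)+d['t']; return np.array([d['fx']*c[0]/c[2]+d['cx'],d['fy']*c[1]/c[2]+d['cy']])
E
python3 - <<'E'
from h import *
a=shot('scene','sc.png');b=shot('side','sd.png');w=shot('wrist','w.png')
import pickle;pickle.dump((a,b,w),open('p.pkl','wb'))
for d in(a,b,w):print(d['fx'],-d['R'].T@d['t'],d['R'][2])
print(ctrl.sense(),ctrl.hold_point_z)
E
```

```text
380.4904474815621 [ 1.28520228 -0.18400703  0.56123011] [-0.82239716  0.22066422 -0.52437603]
458.5298002250931 [0.31152759 0.87885606 0.76355957] [ 0.22433604 -0.76940532 -0.59807089]
280.6802923813089 [ 0.27416065 -0.45258677  0.37420957] [-0.24358428 -0.10605151 -0.9640642 ]
{'time': 0.15, 'joint_positions': array([-1.15203304e+00,  2.38711609e-01, -1.40509447e-02,  1.31918260e+00,
       -2.38341588e-05,  1.57079595e+00]), 'dq': array([ 0.00176805, -0.00254755,  0.00225636,  0.00144335, -0.00049427,
        0.00045304]), 'joint_efforts': array([-2.89006575e-04, -5.39077449e+01,  3.46597123e+01,  1.44615796e-02,
       -1.55727020e-05,  2.75662032e-06]), 'tcp_pos': array([ 0.21335062, -0.47936061,  0.23079305]), 'tcp_rot': array([-0.59279317,  0.38549731, -0.38480687,  0.59322151]), 'contact_force': array([0.65540994, 0.06085396, 0.01327684]), 'ft_torque': array([-0.01026599,  0.01806133, -0.00686031]), 'grip_width': 0.08520099905074531} -0.0187
```

View pics/sc.png

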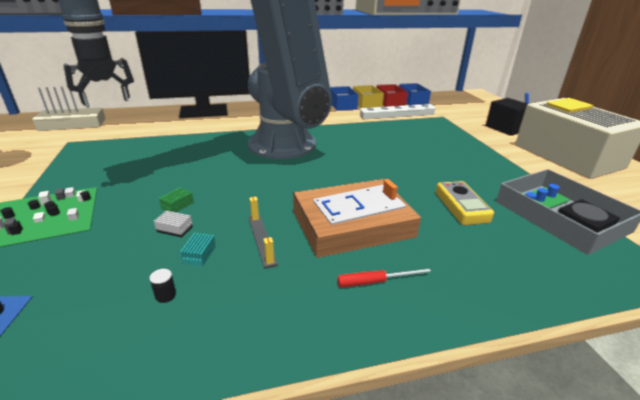

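View pics/sd.png

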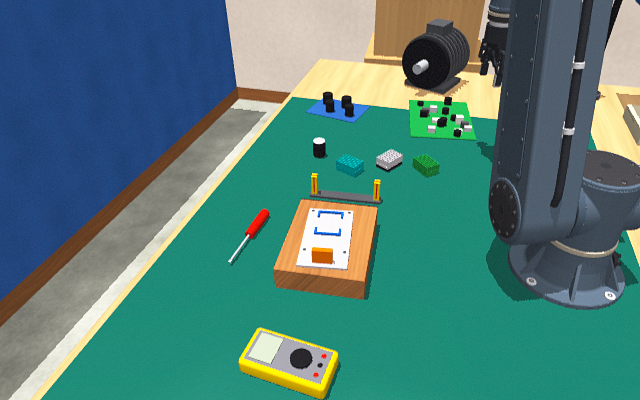

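The scene view shows three module-shaped blocks: green (177,198), grey-finned (173,222) and turquoise (198,247). In the side view they are at (426,165), (390,159) and (350,165). The grey one with the black base fits the description. I'll check it in one close crop and measure.

```bash
cat > m.py <<'E'
from h import *
def mask(d,lo,hi,roi):
    h=cv2.cvtColor(d['pixels'],cv2.COLOR_BGR2HSV);m=cv2.inRange(h,np.array(lo),np.array(hi))
    z=np.zeros_like(m);x0,y0,x1,y1=roi;z[y0:y1,x0:x1]=m[y0:y1,x0:x1];return z
def blobs(m,amin=8):
    n,l,s,c=cv2.connectedComponentsWithStats(m)
    return [(s[i][4],s[i][:4],c[i],l==i) for i in range(1,n) if s[i][4]>=amin]
E
python3 - <<'E'
from m import *
import pickle
a,b,w=pickle.load(open('p.pkl','rb'))
S=lambda d,r,k:cv2.resize(d['pixels'][r[1]:r[3],r[0]:r[2]],None,fx=k,fy=k,interpolation=cv2.INTER_CUBIC)
A=S(b,(270,140,445,300),4.5);B=S(a,(140,175,300,275),4)
cv2.imwrite('pics/c1.png',cv2.resize(A,(700,600)))
for nm,d,roi in(('scene',a,(230,180,430,280)),('side',b,(270,150,400,300))):
    for c,lo,hi in(('blue',(105,120,60),(130,255,255)),('orange',(5,170,120),(14,255,255)),('yellow',(20,150,100),(32,255,255)),('red',(0,190,90),(3,255,255))):
        for ar,bb,ce,_ in blobs(mask(d,lo,hi,roi)): print(nm,c,ar,bb,ce.round(1))
E
```

```text
scene blue 41 [347 196  17  13] [357.  202.2]
scene blue 44 [323 200  16  15] [328.9 207.6]
scene orange 157 [384 180  12  19] [389.7 188.9]
scene yellow 125 [250 197   8  23] [253.9 208.1]
scene yellow 169 [264 238   9  26] [268.6 250.4]
scene red 202 [345 271  40   9] [370.4 276. ]
scene red 8 [339 276   4   4] [340.  277.5]
side blue 71 [318 211  26   8] [330.5 212.7]
side blue 84 [314 227  27   9] [326.9 232.4]
side orange 22 [313 177   2  15] [313.6 183.1]
side orange 226 [312 251  20  13] [321.5 256.8]
side yellow 102 [311 173   7  21] [314.3 183.2]
side yellow 97 [373 180   7  21] [376.3 189.8]
```

View pics/c1.png

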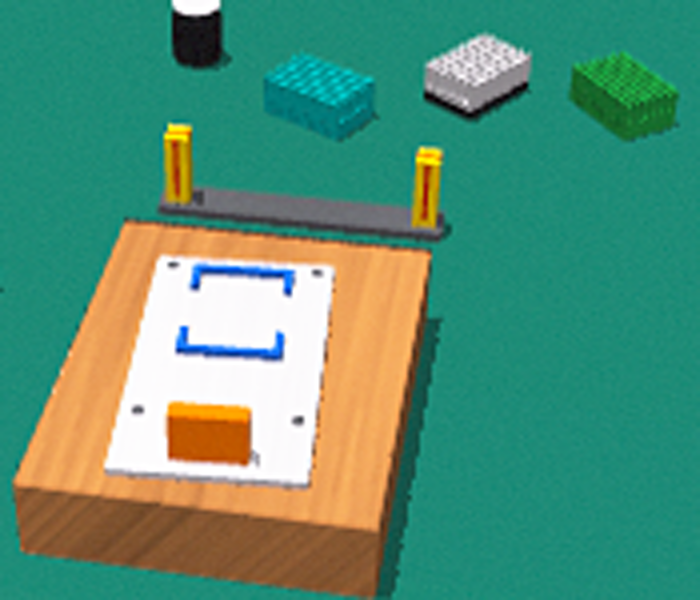

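View pics/w.png

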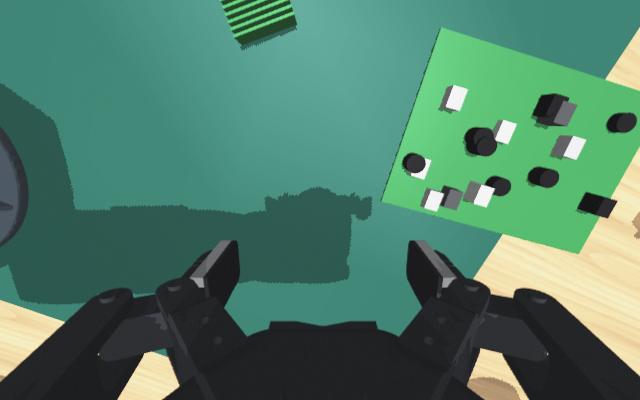

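The crop confirms it: the grey finned block with a black base (crop 477,72) is the module. Turquoise is at (320,95) and green at (624,95). The wrist view only shows the green look-alike. Next I'll get coarse positions.

Run:
```python
from m import *
import pickle
a,b,w=pickle.load(open('p.pkl','rb'))
def quad(m):
    c=max(cv2.findContours(m,0,2)[0],key=cv2.contourArea);h=cv2.convexHull(c)
    for e in range(1,30):
        q=cv2.approxPolyDP(h,e*.5,True)
        if len(q)<=4:return q[:,0],cv2.contourArea(h)
for nm,d,pr,mr in(('scene',a,(300,180,420,225),(150,208,195,238)),('side',b,(270,195,400,300),(372,145,408,175))):
    q,A=quad(cv2.morphologyEx(mask(d,(0,0,150),(180,60,255),pr),cv2.MORPH_CLOSE,np.ones((5,5))))
    print(nm,'plate',q.tolist(),A)
    P=np.array([onz(d,*p,.066) for p in q]);print(P.round(3).tolist(),np.linalg.norm(P-np.roll(P,-1,0),axis=1).round(3))
    m=mask(d,(0,0,70),(180,60,255),mr);m=max(blobs(m))
    print('module',m[:3],onz(d,*m[2],.025))
# posts top, from mask top: centers of post vertical axis: centroid at mid height ~.037
for nm,d,roi in(('scene',a,(230,180,300,280)),('side',b,(300,165,400,210))):
    for ar,bb,ce,_ in blobs(mask(d,(5,150,100),(32,255,255),roi),30): print(nm,'post',bb,onz(d,*ce,.037).round(3))
for nm,d,roi in(('scene',a,(300,180,380,225)),('side',b,(300,200,350,242))):
    B=blobs(mask(d,(105,120,60),(130,255,255),roi)); print([onz(d,*x[2],.070).round(3) for x in B])
```

```text
scene plate [[405, 206], [331, 223], [313, 199], [382, 185]] 2091.5
[[0.579, 0.213, 0.066], [0.61, 0.018, 0.066], [0.501, 0.001, 0.066], [0.47, 0.197, 0.066]] [0.198 0.111 0.198 0.111]
module (np.int32(674), array([154, 210,  38,  25], dtype=int32), array([172.82195846, 222.17210682])) [ 0.46919369 -0.33828401  0.025     ]
side plate [[310, 208], [353, 212], [346, 268], [296, 265]] 2822.5
[[0.608, 0.02, 0.066], [0.5, 0.008, 0.066], [0.47, 0.2, 0.066], [0.576, 0.219, 0.066]] [0.108 0.194 0.107 0.202]
module (np.int32(365), array([376, 149,  27,  21], dtype=int32), array([388.91506849, 159.02739726])) [ 0.46606967 -0.32844906  0.025     ]
scene post [250 197   8  23] [ 0.464 -0.143  0.037]
scene post [264 238   9  26] [ 0.639 -0.128  0.037]
side post [311 173   7  21] [ 0.643 -0.127  0.037]
side post [373 180   7  21] [ 0.47  -0.141  0.037]
side post [300 199  78  11] [ 0.569 -0.042  0.037]
[array([0.544, 0.101, 0.07 ]), array([0.553, 0.028, 0.07 ])]
[array([0.552, 0.03 , 0.07 ]), array([0.54 , 0.103, 0.07 ])]
```

```bash
cat > go.py <<'E'
from m import *
from scipy.spatial.transform import Rotation as Ro
def plan(p,jaw=None,s=None):
    """shift+turn (tool axes) to TCP p, tool straight down, jaws along world dir jaw"""
    s=s or ctrl.sense();T=Ro.from_quat(s['tcp_rot']);M=T.as_matrix()
    x=M[:,0].copy();x[2]=0
    if jaw is not None:
        j=np.array([jaw[0],jaw[1],0.]);x=j if j@x>0 else -j
    x/=np.linalg.norm(x);y=np.array([0,0,-1.]);G=np.column_stack([x,y,np.cross(x,y)])
    print('t',s['time'],'shift',(M.T@(np.array(p)-s['tcp_pos'])).round(4),'turn',(T.inv()*Ro.from_matrix(G)).as_rotvec().round(4),'j6',s['joint_positions'][5].round(2))
E
python3 - <<'E'
from go import *
s=ctrl.sense();print(Ro.from_quat(s['tcp_rot']).as_matrix().round(3))
w=shot('wrist'); print(proj(w,s['tcp_pos']),proj(w,s['tcp_pos']-[0,0,.2]),s['tcp_pos'])
u=np.array([.159,-.987]);plan([.468,-.333,.2],[.987,.159]);
E
```

```text
[[ 0.407 -0.     0.914]
 [-0.914  0.001  0.407]
 [-0.001 -1.    -0.   ]]
[322.67599149 243.51596257] [322.95721961 174.96506483] [ 0.21335062 -0.47936061  0.23079305]
t 0.2 shift [-0.0302  0.0309  0.2921] turn [-6.0000e-04 -1.3118e+00 -7.0000e-04] j6 1.57
```

Call:
servo_tool(series=[[1,[-0.005,0.003,0.04],[0,-0.1,0]],[1,[-0.01,0.006,0.08],[0,-0.2,0]],[1,[-0.015,0.01,0.12],[0,-0.3,0]],[1,[-0.02,0.015,0.16],[0,-0.4,0]],[1,[-0.025,0.02,0.2],[0,-0.5,0]],[1,[-0.03,0.02,0.24],[0,-0.6,0]],[1,[-0.03,0.02,0.28],[0,-0.65,0]],[1,[-0.03,0.02,0.292],[0,-0.65,0]],[1,[-0.03,0.02,0.292],[0,-0.65,0]],[1,[-0.03,0.02,0.292],[0,-0.65,0]]], newtons=30)

```text
time: 1.2
tcp_pos: [0.4673, -0.3336, 0.211]
tcp_rot: [-0.685, 0.176, -0.175, 0.685]
contact_force: [0.0, -0.7, 0.8]
grip_width: 0.0851
```

Run:
```python
from go import *
import pickle
s=ctrl.sense();w=shot('wrist','w2.png');pickle.dump(w,open('w2.pkl','wb'));print(s['time'],s['tcp_pos'],Ro.from_quat(s['tcp_rot']).as_matrix()[:,0],proj(w,s['tcp_pos']))
```

```text
1.2 [ 0.46731474 -0.333592    0.21101099] [ 0.87639509 -0.48159168 -0.00104713] [323.43431249 243.75707759]
```

View pics/w2.png

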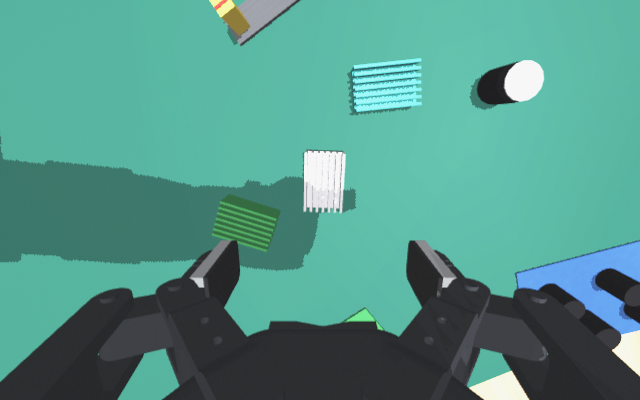

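The wrist view shows the module at (324,182), with its long side nearly along the image vertical, so the jaws already span its 46 mm width. The green look-alike at (246,222) is close on the left, so I'll open the jaws less.

Run:
```python
from go import *
import pickle
w=pickle.load(open('w2.pkl','rb'));s=ctrl.sense()
m=cv2.morphologyEx(mask(w,(0,0,130),(180,55,255),(290,140,360,220)),cv2.MORPH_CLOSE,np.ones((5,5)))
c=max(cv2.findContours(m,0,2)[0],key=cv2.contourArea)[:,0]
P=np.array([onz(w,*p,.034)[:2] for p in c])*1000
r=cv2.minAreaRect(P.astype(np.float32));B=cv2.boxPoints(r);print(r)
e=[B[1]-B[0],B[2]-B[1]];e=min(e,key=np.linalg.norm);c0=np.array(r[0])/1000
plan([*c0,.1],e);plan([*c0,.017],e)
# green
m=mask(w,(45,80,30),(75,255,255),(200,180,290,260));P=np.array([onz(w,*p,.02)[:2] for p in max(cv2.findContours(m,0,2)[0],key=cv2.contourArea)[:,0]])
X=Ro.from_quat(s['tcp_rot']).as_matrix()[:,[0,2]][:2];print(((P-c0)@X).max(0),((P-c0)@X).min(0))
```

```text
((465.566650390625, -337.2834167480469), (73.58223724365234, 46.91730499267578), 59.09257125854492)
t 1.25 shift [ 0.0005  0.1112 -0.0036] turn [ 0.0002  0.0362 -0.0007] j6 1.45
t 1.25 shift [ 0.0005  0.1942 -0.0036] turn [ 0.0002  0.0362 -0.0007] j6 1.45
[-0.05575985 -0.01787703] [-0.1432808  -0.09483325]
```

Call:
servo_tool(series=[[0.8,[0,0.04,-0.003],[0,0.036,0]],[0.8,[0.0005,0.08,-0.0036],[0,0.036,0]],[0.8,[0.0005,0.12,-0.0036],[0,0.036,0]],[0.8,[0.0005,0.15,-0.0036],[0,0.036,0]],[0.8,[0.0005,0.175,-0.0036],[0,0.036,0]],[0.8,[0.0005,0.19,-0.0036],[0,0.036,0]],[0.8,[0.0005,0.2,-0.0036],[0,0.036,0]],[0.8,[0.0005,0.207,-0.0036],[0,0.036,0]],[0.8,[0.0005,0.207,-0.0036],[0,0.036,0]],[0.8,[0.0005,0.207,-0.0036],[0,0.036,0]]])

```text
time: 2.25
tcp_pos: [0.4669, -0.3373, 0.005]
tcp_rot: [0.682, -0.188, 0.188, -0.682]
contact_force: [0.4, -0.7, -0.5]
grip_width: 0.0681
```

Call:
servo_tool(series=[[0.4,[0,0,0],[0,0,0]],[0.3,[0,0,0],[0,0,0]],[0.2,[0,0,0],[0,0,0]],[0.2,[0,0,0],[0,0,0]],[0.2,[0,0,0],[0,0,0]],[0.2,[0,0,0],[0,0,0]],[0.2,[0,0,0],[0,0,0]],[0.2,[0,0,0],[0,0,0]],[0.2,[0,0,0],[0,0,0]],[0.2,[0,0,0],[0,0,0]]], newtons=40)

```text
time: 3.25
tcp_pos: [0.4672, -0.3371, 0.0052]
tcp_rot: [0.682, -0.187, 0.188, -0.681]
contact_force: [-1.2, 0.4, 6.3]
grip_width: 0.0455
```

Run:
```python
from go import *
s=ctrl.sense();print(s['time'],s['tcp_pos'],s['grip_width'],s['contact_force'])
M=Ro.from_quat(s['tcp_rot']).as_matrix();print(M.round(3))
plan([.467,-.336,.16])
u=np.array([.159,-.987]);plan([.548,.066,.16],[.987,.159])
```

```text
3.25 [ 0.46715157 -0.33706756  0.00521189] 0.045495206624041266 [-1.18469621  0.4465005   6.31942931]
[[ 0.859  0.001  0.512]
 [-0.512 -0.001  0.859]
 [ 0.001 -1.    -0.   ]]
t 3.25 shift [-0.0005 -0.1548  0.0008] turn [ 0.0002 -0.      0.0012] j6 1.48
t 3.25 shift [-0.1369 -0.155   0.3875] turn [ 6.000e-04 -6.976e-01  1.100e-03] j6 1.48
```

Call:
servo_tool(series=[[0.2,[0,-0.02,0],[0,0,0]],[0.2,[0,-0.06,0],[0,0,0]],[0.2,[0,-0.1,0.0],[0,0,0]],[0.2,[0,-0.14,0.01],[0,-0.02,0]],[0.2,[-0.01,-0.155,0.04],[0,-0.1,0]],[0.2,[-0.02,-0.155,0.08],[0,-0.2,0]],[0.2,[-0.03,-0.155,0.12],[0,-0.3,0]],[0.2,[-0.04,-0.155,0.16],[0,-0.4,0]],[0.2,[-0.05,-0.155,0.2],[0,-0.5,0]],[0.2,[-0.06,-0.155,0.23],[0,-0.55,0]]])

```text
time: 4.25
tcp_pos: [0.5334, -0.1063, 0.1593]
tcp_rot: [-0.707, -0.006, 0.006, 0.707]
contact_force: [0.2, -0.0, -3.8]
grip_width: 0.0455
```

Run:
```python
from go import *
s=ctrl.sense();print(s['tcp_pos'],s['grip_width'],s['contact_force'])
plan([.5605,-.0185,.16],[.987,.159])
```

```text
[ 0.53343024 -0.10628415  0.15930575] 0.04546913939317632 [ 0.18439743 -0.02570229 -3.81482787]
t 4.25 shift [ 0.0285 -0.0007  0.0873] turn [-4.000e-04 -1.429e-01  1.000e-04] j6 1.36
```

Call:
servo_tool(series=[[0.2,[0.01,0,0.03],[0,-0.05,0]],[0.2,[0.02,0,0.06],[0,-0.1,0]],[0.2,[0.0285,0,0.08],[0,-0.143,0]],[0.2,[0.0285,0,0.087],[0,-0.143,0]],[0.2,[0.0285,0,0.087],[0,-0.143,0]],[0.2,[0.0285,0,0.087],[0,-0.143,0]],[0.2,[0.0285,0,0.087],[0,-0.143,0]],[0.2,[0.0285,0,0.087],[0,-0.143,0]],[0.2,[0.0285,0,0.087],[0,-0.143,0]],[0.2,[0.0285,0,0.087],[0,-0.143,0]]])

```text
time: 5.25
tcp_pos: [0.5605, -0.0217, 0.1593]
tcp_rot: [-0.705, -0.054, 0.054, 0.705]
contact_force: [0.2, 1.0, -2.7]
grip_width: 0.0452
```

Run:
```python
from go import *
import pickle
s=ctrl.sense();w=shot('wrist','w3.png');pickle.dump((w,s),open('w3.pkl','wb'));print(s['time'],s['tcp_pos'])
for ar,bb,ce,k in blobs(mask(w,(105,120,60),(130,255,255),(100,0,540,250)),30): 
    ys,xs=np.nonzero(k);P=np.array([onz(w,x,y,.072)[:2] for x,y in zip(xs,ys)]).astype(np.float32)*1000
    print(ar,bb,ce.round(1),cv2.minAreaRect(P))
```

```text
5.25 [ 0.56046382 -0.0216864   0.15934931]
1039 [279  31  84  34] [320.7  41. ] ((540.235595703125, 95.12489318847656), (62.01133346557617, 22.224740982055664), 8.785916328430176)
709 [283 122  78  28] [321.5 141. ] ((550.6898803710938, 31.69605255126953), (61.64676284790039, 21.23234748840332), 9.343003273010254)
```

View pics/w3.png

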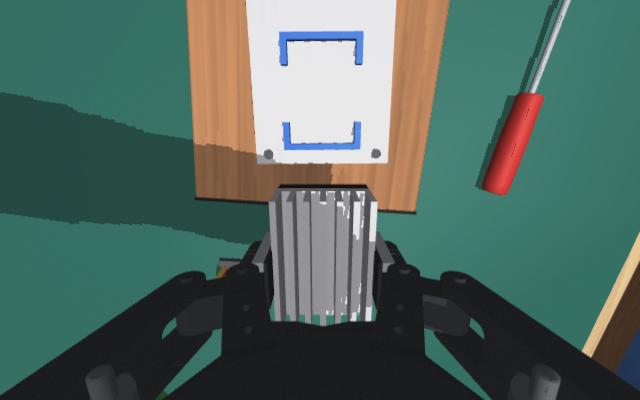

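The view shows the pocket rim from (279,31) to (363,150), and the held module gripped squarely, with its far base edge near row 186. I'll find the module's offset along the fingers' plane from that end.

Run:
```python
from go import *
import pickle
w,s=pickle.load(open('w3.pkl','rb'))
M=Ro.from_quat(s['tcp_rot']).as_matrix();bz=s['tcp_pos'][2]-.0052
for x,h in((0,0),(-.023,0),(.023,0),(0,.034),(-.023,.034),(.023,.034)):
    X=s['tcp_pos']+M[:,0]*x+M[:,2]*.035;X[2]=bz+h;print(x,h,proj(w,X).round(1))
cv2.imwrite('pics/c2.png',cv2.resize(w['pixels'][170:230,255:395],None,fx=5,fy=5,interpolation=cv2.INTER_NEAREST))
g=cv2.cvtColor(w['pixels'],6)
for u in(290,300,310,330,340,350):print(u,g[176:212,u])
```

```text
0 0 [323.9 180.7]
-0.023 0 [281.4 180.7]
0.023 0 [366.4 180.7]
0 0.034 [324.1 197.5]
-0.023 0.034 [269.9 197.5]
0.023 0.034 [378.4 197.5]
290 [ 91  91  90  91  91  92  91  80  49  20  18  19  77  91  92 106 105  94
  92  91  90  91  92  93  92 111 140 150 150 148 149 149 148 148 149 149]
300 [ 89  88  88  88  89  90  89  79  47  21  19  21  77  92  92 135 152 151
 151 151 151 151 151 150 151 150 152 151 151 151 151 151 151 150 150 150]
310 [86 87 88 88 88 88 87 77 47 20 20 20 76 90 91 92 92 92 92 93 87 81 80 79
 79 78 79 80 80 80 83 84 83 83 84 83]
330 [ 92  92  93  93  93  92  92  82  50  19  20  20  78  94  94 211 194 154
 155 154 154 154 155 153 154 155 154 154 154 154 153 153 154 153 154 154]
340 [135 134 134 135 134 135 134 116  69  18  18  23  76  91  91  92  92  90
  93  94  92  92  94  94  94 147 219 232 231 232 190 149 149 149 148 149]
350 [143 143 143 144 143 145 145 126  74  21  19  18  62  86  91 110 116 113
 111  98  89  90  89  90  86  85  86  85  85  93  97  97  96  90  86  86]
```

View pics/c2.png

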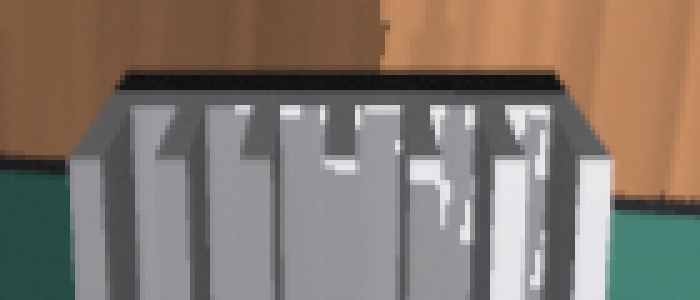

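Run:
```python
from go import *
plan([.5455,.065,.085],[.987,.1605])
```

```text
t 5.3 shift [-0.0015  0.0743  0.0878] turn [-0.0001 -0.0068  0.    ] j6 1.38
```

Call:
servo_tool(series=[[0.2,[0,0,0.03],[0,0,0]],[0.2,[-0.001,0,0.06],[0,-0.003,0]],[0.2,[-0.0015,0.0,0.08],[0,-0.007,0]],[0.2,[-0.0015,0.02,0.0878],[0,-0.007,0]],[0.2,[-0.0015,0.04,0.0878],[0,-0.007,0]],[0.2,[-0.0015,0.06,0.0878],[0,-0.007,0]],[0.2,[-0.0015,0.074,0.0878],[0,-0.007,0]],[0.2,[-0.0015,0.074,0.0878],[0,-0.007,0]],[0.2,[-0.0015,0.074,0.0878],[0,-0.007,0]],[0.2,[-0.0015,0.074,0.0878],[0,-0.007,0]]])

```text
time: 6.3
tcp_pos: [0.5462, 0.0653, 0.0863]
tcp_rot: [-0.705, -0.058, 0.057, 0.705]
contact_force: [0.8, -1.1, -3.2]
grip_width: 0.0454
```

Run:
```python
from go import *
s=ctrl.sense();print(s['contact_force'],s['tcp_pos']);plan([.5455,.065,.0715],[.987,.1605])
w=shot('wrist','w4.png')
M=Ro.from_quat(s['tcp_rot']).as_matrix()
for ar,bb,ce,k in blobs(mask(w,(105,120,60),(130,255,255),(100,0,540,300)),30):
    ys,xs=np.nonzero(k);P=np.array([onz(w,x,y,.072)-[.5455,.0634,.072] for x,y in zip(xs,ys)])@np.array([[.987,.1605,0],[-.1605,.987,0]]).T
    print(ar,bb,P.min(0).round(4),P.max(0).round(4))
```

```text
[ 0.78997673 -1.09813648 -3.19015547] [0.5461865  0.0652983  0.08626758]
t 6.3 shift [-0.0007  0.0148 -0.0002] turn [-0.      0.0007  0.0015] j6 1.53
1328 [268 166 109  33] [-0.031   0.0245] [0.031  0.0433]
```

View pics/w4.png

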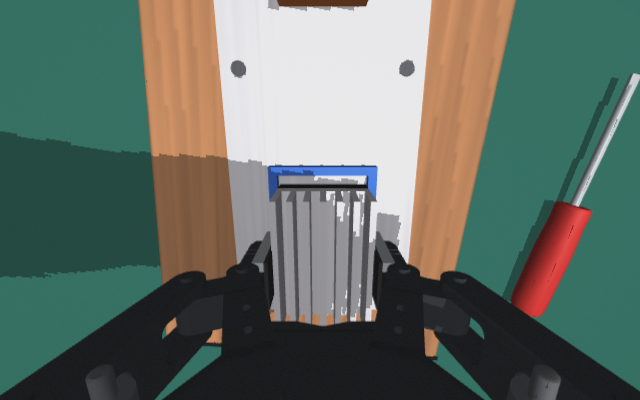

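The rim outline agrees with the estimate (±31 mm, far edge at 43 mm), and the module sits centred just short of the far rim. I'll lower it and release.

Call:
servo_tool(series=[[0.2,[-0.0007,0.003,0],[0,0,0]],[0.2,[-0.0007,0.006,0],[0,0,0]],[0.2,[-0.0007,0.009,0],[0,0,0]],[0.2,[-0.0007,0.012,0],[0,0,0]],[0.2,[-0.0007,0.0145,0],[0,0,0]],[0.2,[-0.0007,0.0145,0],[0,0,0]],[0.2,[-0.0007,0.015,0],[0,0,0]],[0.2,[-0.0007,0.015,0],[0,0,0]],[0.2,[-0.0007,0.015,0],[0,0,0]],[0.2,[-0.0007,0.015,0],[0,0,0]]])

```text
time: 7.35
tcp_pos: [0.5447, 0.0652, 0.0712]
tcp_rot: [-0.705, -0.057, 0.057, 0.705]
contact_force: [-5.3, -0.2, 8.3]
grip_width: 0.0453
```

Run:
```python
from go import *
s=ctrl.sense();print(s['contact_force'],s['tcp_pos'],s['ft_torque']);plan([.5455,.065,.0715],[.987,.1605])
```

```text
[-5.30033921 -0.19898173  8.33089914] [0.54472953 0.06518122 0.07119554] [-0.14219115  0.90421355  0.03943933]
t 7.35 shift [ 0.0007 -0.0003 -0.0003] turn [-0.0001  0.0008  0.0005] j6 1.53
```

Call:
servo_tool(series=[[0.6,[0,0,0],[0,0,0]],[0.7,[0,0,0],[0,0,0]],[0.75,[0,0,0],[0,0,0]],[0.75,[0,0,0],[0,0,0]],[0.75,[0,-0.01,0],[0,0,0]],[0.75,[0,-0.03,0],[0,0,0]],[0.75,[0,-0.06,0],[0,0,0]],[0.75,[0,-0.09,0.0],[0,0,0]],[0.75,[0,-0.12,0],[0,0,0]],[0.75,[0,-0.12,0],[0,0,0]]])

```text
time: 8.35
tcp_pos: [0.5469, 0.0654, 0.1951]
tcp_rot: [-0.705, -0.06, 0.055, 0.705]
contact_force: [0.8, -0.2, 0.3]
grip_width: 0.0641
```

Run:
```python
from go import *
s=ctrl.sense();w=shot('wrist','w5.png');b=shot('side','sd2.png')
print(s['contact_force'],s['tcp_pos'])
# handle top at z=.102
c=np.array([.5455,.0634]);u=np.array([.1605,-.987])
for d,roi in((w,(0,0,640,250)),(b,(270,230,400,300))):
  for ar,bb,ce,k in blobs(mask(d,(5,170,60),(14,255,255),roi),60):
    print(ar,bb,ce.round(1),onz(d,*ce,.102).round(4), 'exp',c-.13*u)
A=cv2.resize(b['pixels'][190:290,270:400],None,fx=5,fy=5,interpolation=2);W=w['pixels']
cv2.imwrite('pics/c3.png',np.hstack([cv2.resize(A,(390,300)),cv2.resize(W,(400,250))[:300] if 0 else cv2.copyMakeBorder(cv2.resize(W,(400,250)),0,50,0,0,0)]))
```

```text
[ 0.8084215  -0.17707751  0.33557868] [0.54691704 0.06542116 0.19508089]
360 [294  45  55   9] [320.8  48.9] [0.5262 0.1826 0.102 ] exp [0.524635 0.19171 ]
223 [312 251  20  13] [321.6 256.8] [0.5188 0.2167 0.102 ] exp [0.524635 0.19171 ]
```

View pics/c3.png

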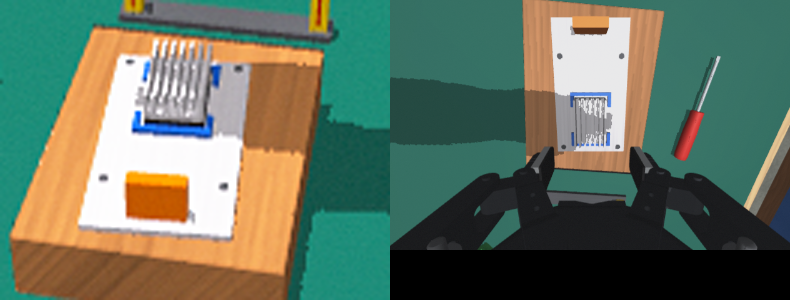

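Call:
servo_tool(series=[[0.75,[0,0,-0.04],[0,0,0]],[0.75,[0,0,-0.08],[0,0,0]],[0.75,[0,0,-0.12],[0,0,0]],[0.75,[0,0,-0.16],[0,0,0]],[0.75,[0,0,-0.2],[0,0,0]],[0.75,[0,0,-0.22],[0,0,0]],[0.75,[0,0,-0.23],[0,0,0]],[0.75,[0,0,-0.23],[0,0,0]],[0.75,[0,0,-0.23],[0,0,0]],[0.75,[0,0,-0.23],[0,0,0]]])

```text
time: 9.45
tcp_pos: [0.5817, -0.1605, 0.1902]
tcp_rot: [-0.705, -0.058, 0.058, 0.705]
contact_force: [-0.4, 0.5, -0.4]
grip_width: 0.0642
```

Run:
```python
from go import *
import pickle
s=ctrl.sense();w=shot('wrist','w6.png');pickle.dump((w,s),open('w6.pkl','wb'))
print(s['time'],s['tcp_pos'])
for c,lo,hi in(('blue',(105,120,60),(130,255,255)),('yellow',(20,130,100),(34,255,255)),('red',(0,170,90),(4,255,255)),('red',(172,170,90),(180,255,255))):
    for ar,bb,ce,_ in blobs(mask(w,lo,hi,(120,0,520,300)),6): print(c,ar,bb,ce.round(1),onz(w,*ce,.066)[:2].round(4))
```

```text
9.45 [ 0.58172116 -0.16053581  0.19021478]
yellow 517 [200 142  35  21] [217.7 151.9] [ 0.4767 -0.1397]
yellow 188 [372 154  17  21] [378.  162.2] [ 0.6286 -0.1247]
yellow 6 [393 158   5   3] [395.  159.3] [ 0.644  -0.1194]
red 589 [488   0  27  58] [500.6  30. ] [0.7073 0.0024]
red 31 [200 153  17   3] [208.2 154.1] [ 0.4678 -0.1433]
```

View pics/w6.png

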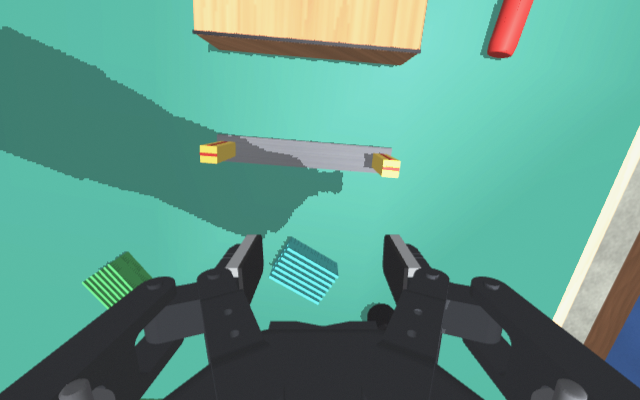

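The view shows post tops with red lines at about (208,154) and (391,167), and the stand's black edge from (195,32) to (420,50).

Run:
```python
from go import *
import pickle
w,s=pickle.load(open('w6.pkl','rb'))
L=[]
for roi in((196,146,222,162),(376,155,406,180)):
    p=w['pixels'][roi[1]:roi[3],roi[0]:roi[2]].astype(int)
    m=((p[...,2]>140)&(p[...,1]<p[...,2]*.55)).astype(np.uint8)
    print(m)
    ys,xs=np.nonzero(m);c=np.array([xs.mean()+roi[0],ys.mean()+roi[1]]);L.append(onz(w,*c,.066)[:2]);print(c,L[-1].round(4))
d=L[1]-L[0];print('mid',(L[0]+L[1])/2,np.linalg.norm(d),'ang',np.arctan2(d[1],d[0]))
# stand edge: dark line
g=cv2.cvtColor(w['pixels'],6)
P=[]
for u in range(210,411,10):
    v=20+np.argmin(np.where(g[20:62,u]<60,0,1)) if (g[20:62,u]<60).any() else None
    if v: P.append(onz(w,u,v+.5,.060)[:2])
P=np.array(P);k=np.polyfit(P[:,0],P[:,1],1);print('edge slope',k,np.abs(np.polyval(k,P[:,0])-P[:,1]).max(),len(P))
```

```text
[[0 0 0 0 0 0 0 0 0 0 0 0 0 0 0 0 0 0 0 0 0 0 0 0 0 0]
 [0 0 0 0 0 0 0 0 0 0 0 0 0 0 0 0 0 0 0 0 0 0 0 0 0 0]
 [0 0 0 0 0 0 0 0 0 0 0 0 0 0 0 0 0 0 0 0 0 0 0 0 0 0]
 [0 0 0 0 0 0 0 0 0 0 0 0 0 0 0 0 0 0 0 0 0 0 0 0 0 0]
 [0 0 0 0 0 0 0 0 0 0 0 0 0 0 0 0 0 0 0 0 0 0 0 0 0 0]
 [0 0 0 0 0 0 0 0 0 0 0 0 0 0 0 0 0 0 0 0 0 0 0 0 0 0]
 [0 0 0 0 0 0 0 0 0 0 0 0 0 0 0 0 0 0 0 0 0 0 0 0 0 0]
 [0 0 0 0 1 1 1 1 1 1 1 1 0 0 0 0 0 0 0 0 0 0 0 0 0 0]
 [0 0 0 0 1 1 1 1 1 1 1 1 1 1 1 1 1 1 1 1 1 0 0 0 0 0]
 [0 0 0 0 0 0 0 0 1 1 1 1 1 1 1 1 1 1 1 1 1 0 0 0 0 0]
 [0 0 0 0 0 0 0 0 0 0 0 0 0 0 0 0 0 0 0 0 0 0 0 0 0 0]
 [0 0 0 0 0 0 0 0 0 0 0 0 0 0 0 0 0 0 0 0 0 0 0 0 0 0]
 [0 0 0 0 0 0 0 0 0 0 0 0 0 0 0 0 0 0 0 0 0 0 0 0 0 0]
 [0 0 0 0 0 0 0 0 0 0 0 0 0 0 0 0 0 0 0 0 0 0 0 0 0 0]
 [0 0 0 0 0 0 0 0 0 0 0 0 0 0 0 0 0 0 0 0 0 0 0 0 0 0]
 [0 0 0 0 0 0 0 0 0 0 0 0 0 0 0 0 0 0 0 0 0 0 0 0 0 0]]
[207.73684211 154.13157895] [ 0.4674 -0.1434]
[[0 0 0 0 0 0 0 1 1 0 0 0 0 0 0 0 0 0 0 0 0 0 0 0 0 0 0 0 0 0]
 [0 0 0 0 0 0 0 0 0 1 1 0 0 0 0 0 0 0 0 0 0 0 0 0 0 0 0 0 0 0]
 [0 0 0 0 0 0 0 0 0 0 1 1 1 0 0 0 0 0 0 0 0 0 0
[... 977 characters left out ...]
0 0 0 0 0 0 0 0 0 0 0 0 0 0 0 0 0 0 0 0 0 0 0]
 [0 0 0 0 0 0 0 0 0 0 0 0 0 0 0 0 0 0 0 0 0 0 0 0 0 0 0 0 0 0]
 [0 0 0 0 0 0 0 0 0 0 0 0 0 0 0 0 0 0 0 0 0 0 0 0 0 0 0 0 0 0]
 [0 0 0 0 0 0 0 0 0 0 0 0 0 0 0 0 0 0 0 0 0 0 0 0 0 0 0 0 0 0]
 [0 0 0 0 0 0 0 0 0 0 0 0 0 0 0 0 0 0 0 0 0 0 0 0 0 0 0 0 0 0]
 [0 0 0 0 0 0 0 0 0 0 0 0 0 0 0 0 0 0 0 0 0 0 0 0 0 0 0 0 0 0]
 [0 0 0 0 0 0 0 0 0 0 0 0 0 0 0 0 0 0 0 0 0 0 0 0 0 0 0 0 0 0]]
[387.92857143 158.        ] [ 0.6371 -0.1193]
mid [ 0.55224489 -0.13132296] 0.17136527427269688 ang 0.1413506859467281Traceback (most recent call last):
  File "<stdin>", line 17, in <module>
IndexError: too many indices for array: array is 1-dimensional, but 2 were indexed
```

Run:
```python
from go import *
import pickle
w,s=pickle.load(open('w6.pkl','rb'));p=w['pixels'].astype(float);q=p[...,1]/(p[...,2]+1)
R=q[161:177,380:402]; rows=[(u+380,161+int(R[:,u].argmin()),round(R[:,u].min(),2)) for u in range(R.shape[1])];print(rows)
pts=np.array([(u,v) for u,v,m in rows if m<.75 and 164<=v<=172])
r=pts.mean(0);l=np.array([207.7,154.1]);L=[onz(w,*c,.066)[:2] for c in(l,r)]
d=L[1]-L[0];print(r,L,'mid',(L[0]+L[1])/2,np.linalg.norm(d),'ang',np.arctan2(d[1],d[0]))
g=p.mean(2)
P=np.array([onz(w,u,20+g[20:62,u].argmin(),.060)[:2] if 0 else onz(w,u,20+np.diff(g[20:62,u]).argmin()+1,.060)[:2] for u in range(205,415,6)])
k=np.polyfit(P[:,0],P[:,1],1);print('edge',k,np.arctan(k[0]),np.abs(np.polyval(k,P[:,0])-P[:,1]).max())
```

```text
[(380, 164, np.float64(0.86)), (381, 161, np.float64(0.86)), (382, 168, np.float64(0.59)), (383, 168, np.float64(0.55)), (384, 168, np.float64(0.56)), (385, 168, np.float64(0.56)), (386, 168, np.float64(0.56)), (387, 168, np.float64(0.56)), (388, 168, np.float64(0.56)), (389, 168, np.float64(0.56)), (390, 168, np.float64(0.56)), (391, 168, np.float64(0.56)), (392, 168, np.float64(0.53)), (393, 169, np.float64(0.55)), (394, 169, np.float64(0.55)), (395, 169, np.float64(0.55)), (396, 169, np.float64(0.55)), (397, 169, np.float64(0.55)), (398, 169, np.float64(0.55)), (399, 169, np.float64(0.83)), (400, 162, np.float64(1.12)), (401, 161, np.float64(1.74))]
[390.         168.35294118] [array([ 0.4673806 , -0.14336966]), array([ 0.6412508 , -0.12864592])] mid [ 0.5543157  -0.13600779] 0.17449250293973131 ang 0.0844808217578877
edge [ 0.08414739 -0.07626503] 0.08394961681633258 0.0006871484881439197
```

Call:
servo_tool(series=[[0.75,[0,-0.01,0.04],[0,-0.12,0]],[0.75,[0,-0.01,0.08],[0,-0.25,0]],[0.75,[0,-0.01,0.12],[0,-0.38,0]],[0.75,[0,-0.01,0.16],[0,-0.5,0]],[0.75,[0,-0.01,0.2],[0,-0.63,0]],[0.75,[0,-0.01,0.24],[0,-0.76,0]],[0.75,[0,-0.01,0.28],[0,-0.88,0]],[0.75,[0,-0.01,0.32],[0,-1.0,0]],[0.75,[0,-0.01,0.345],[0,-1.12,0]],[0.75,[0,-0.01,0.357],[0,-1.24,0]]])

```text
time: 10.5
tcp_pos: [0.5232, 0.1936, 0.2006]
tcp_rot: [-0.538, -0.459, 0.458, 0.539]
contact_force: [1.3, 0.1, 0.3]
grip_width: 0.0642
```

Run:
```python
from go import *
plan([.5246,.1917,.18],[.1605,-.987])
```

```text
t 10.5 shift [-0.0017  0.0206 -0.0017] turn [ 2.000e-04 -3.213e-01  7.000e-04] j6 0.51
```

Call:
servo_tool(series=[[0.75,[0,0.01,0],[0,-0.12,0]],[0.75,[-0.001,0.02,-0.001],[0,-0.24,0]],[0.75,[-0.0015,0.02,-0.001],[0,-0.321,0]],[0.75,[-0.0015,0.02,-0.001],[0,-0.321,0]],[0.75,[-0.0015,0.02,-0.001],[0,-0.321,0]],[0.75,[-0.0015,0.02,-0.001],[0,-0.321,0]],[0.75,[-0.0015,0.02,-0.001],[0,-0.321,0]],[0.75,[-0.0015,0.02,-0.001],[0,-0.321,0]],[0.75,[-0.0015,0.02,-0.001],[0,-0.321,0]],[0.75,[-0.0015,0.02,-0.001],[0,-0.321,0]]])

```text
time: 11.5
tcp_pos: [0.5251, 0.1888, 0.1803]
tcp_rot: [0.461, 0.537, -0.536, -0.461]
contact_force: [0.2, 0.2, 0.3]
grip_width: 0.0642
```

Run:
```python
from go import *
import pickle
s=ctrl.sense();w=shot('wrist','w7.png');print(s['time'],s['tcp_pos'],Ro.from_quat(s['tcp_rot']).as_matrix()[:,0].round(3))
h=cv2.cvtColor(w['pixels'],40)
for ar,bb,ce,k in blobs(mask(w,(4,150,60),(16,255,255),(200,60,440,300)),60):
    P=np.array([onz(w,x,y,.102)[:2] for y,x in zip(*np.nonzero(k))])*1000
    print(ar,bb,ce,np.median(h[k],0),cv2.minAreaRect(P.astype(np.float32)))
plan([.5246,.1917,.073],[.1605,-.987])
```

```text
11.5 [0.52506915 0.18879171 0.18034369] [-0.151  0.988  0.   ]
770 [320 172  14  58] [326.77012987 200.37142857] [ 10. 175. 187.] ((521.657470703125, 191.25717163085938), (48.89834976196289, 10.725238800048828), 9.217771530151367)
t 11.55 shift [0.0029 0.1073 0.    ] turn [-0.     -0.0093  0.0001] j6 0.19
```

View pics/w7.png

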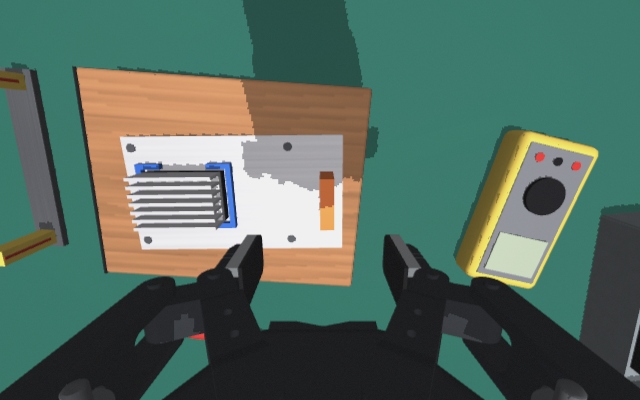

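The view shows the handle (327,200) between the open jaws, the module sitting inside the blue rim, and the meter well clear to the right (457+). Next I descend and grip.

Call:
servo_tool(series=[[0.75,[0.003,0.02,0],[0,-0.009,0]],[0.75,[0.003,0.04,0],[0,-0.009,0]],[0.75,[0.003,0.06,0],[0,-0.009,0]],[0.75,[0.003,0.08,0],[0,-0.009,0]],[0.75,[0.003,0.095,0],[0,-0.009,0]],[0.75,[0.003,0.107,0],[0,-0.009,0]],[0.75,[0.003,0.107,0],[0,-0.009,0]],[0.75,[0.003,0.107,0],[0,-0.009,0]],[0.75,[0.003,0.107,0],[0,-0.009,0]],[0.75,[0.003,0.107,0],[0,-0.009,0]]])

```text
time: 12.55
tcp_pos: [0.5251, 0.192, 0.0741]
tcp_rot: [0.458, 0.539, -0.538, -0.458]
contact_force: [-0.2, 0.0, 0.1]
grip_width: 0.0638
```

Call:
servo_tool(series=[[0.5,[0,0,0],[0,0,0]],[0.4,[0,0,0],[0,0,0]],[0.3,[0,0,0],[0,0,0]],[0.2,[0,0,0],[0,0,0]],[0.1,[0,0,0],[0,0,0]],[0.05,[0,0,0],[0,0,0]],[0,[0,0,0],[0,0,0]],[0,[0,0,0],[0,0,0]],[0,[0,0,0],[0,0,0]],[0,[0,0,0],[0,0,0]]], newtons=60)

```text
time: 13.55
tcp_pos: [0.5246, 0.192, 0.0735]
tcp_rot: [0.458, 0.539, -0.539, -0.458]
contact_force: [-2.3, 1.8, 5.2]
grip_width: 0.0111
```

Run:
```python
from go import *
s=ctrl.sense();print(s['time'],s['tcp_pos'],s['grip_width'],s['contact_force'],Ro.from_quat(s['tcp_rot']).as_matrix().round(3).tolist())
w=shot('wrist')
# rim & plate geometry, now held
for ar,bb,ce,k in blobs(mask(w,(105,120,50),(130,255,255),(0,0,400,300)),30):
    print(ar,bb,onz(w,*ce,.072).round(4))
plan([.5387,.0484,s['tcp_pos'][2]],[.0841,-.9965])
```

```text
13.55 [0.52462887 0.1920241  0.07349816] 0.011069799731988508 [-2.33400846  1.76813709  5.18538472] [[-0.161, 0.0, -0.987], [0.987, 0.0, -0.161], [0.0, -1.0, -0.0]]
630 [  0 190  50  18] [0.5226 0.0284 0.072 ]
2082 [118 190  61 104] [0.534  0.1007 0.072 ]
t 13.6 shift [-1.44e-01 -1.00e-04  9.20e-03] turn [0.0001 0.0771 0.0005] j6 0.19
```

Call:
servo_tool(series=[[0,[-0.003,0,0],[0,0.008,0]],[0,[-0.008,0,0.0005],[0,0.016,0]],[0,[-0.015,0,0.001],[0,0.025,0]],[0,[-0.023,0,0.0015],[0,0.035,0]],[0,[-0.031,0,0.002],[0,0.045,0]],[0,[-0.039,0,0.0025],[0,0.055,0]],[0,[-0.047,0,0.003],[0,0.065,0]],[0,[-0.054,0,0.0035],[0,0.072,0]],[0,[-0.058,0,0.004],[0,0.077,0]],[0,[-0.06,0,0.004],[0,0.077,0]]])

```text
time: 14.6
tcp_pos: [0.5307, 0.1325, 0.0735]
tcp_rot: [0.478, 0.521, -0.52, -0.479]
contact_force: [-0.1, 7.0, 4.2]
grip_width: 0.011
```

```bash
cat > chk.py <<'E'
from go import *
g=np.array([.0841,-.9965]);mid=np.array([.5543,-.136])
s=ctrl.sense();print(s['time'],s['tcp_pos'],s['grip_width'],s['contact_force'],s['ft_torque'])
b=shot('side','chk_side.png');a=shot('scene','chk_sc.png')
def quad(m):
    c=max(cv2.findContours(m,0,2)[0],key=cv2.contourArea);h=cv2.convexHull(c)
    for e in range(1,30):
        q=cv2.approxPolyDP(h,e*.5,True)
        if len(q)<=4:return q[:,0]
for nm,d,pr in(('scene',a,(200,180,420,260)),('side',b,(270,160,400,300))):
    for ar,bb,ce,k in blobs(mask(d,(105,120,50),(130,255,255),pr),10):
        print(nm,'rim',ar,onz(d,*ce,.070)[:2].round(4))
t=s['tcp_pos'];M=Ro.from_quat(s['tcp_rot']).as_matrix()
print('kin front err along/lat',(t[:2]-.185*M[:2,0]-mid)@g,(t[:2]-.185*M[:2,0]-mid)@[.9965,.0841],'yaw',np.arctan2(-M[1,0],-M[0,0])-np.arctan2(g[1],g[0]))
plan([*(mid-.185*g),t[2]],g)
E
python3 chk.py
```

```text
14.6 [0.53074192 0.1325217  0.07349826] 0.011029020126283866 [-0.07559938  7.0368606   4.17067875] [1.18245437 0.13659238 0.0047874 ]
scene rim 67 [ 0.5534 -0.0317]
scene rim 28 [0.5625 0.0376]
side rim 16 [ 0.5171 -0.028 ]
side rim 51 [0.5217 0.0408]
kin front err along/lat -0.0845555412780979 -0.0008738001748411748 yaw 0.00010351635337868537
t 14.7 shift [-0.0844 -0.0001 -0.0009] turn [0.0009 0.0001 0.0012] j6 0.16
```

Call:
servo_tool(series=[[0,[-0.003,0,0],[0,0,0]],[0,[-0.009,0,0],[0,0,0]],[0,[-0.016,0,0],[0,0,0]],[0,[-0.024,0,0],[0,0,0]],[0,[-0.032,0,-0.0005],[0,0,0]],[0,[-0.04,0,-0.0005],[0,0,0]],[0,[-0.048,0,-0.001],[0,0,0]],[0,[-0.056,0,-0.001],[0,0,0]],[0,[-0.062,0,-0.001],[0,0,0]],[0,[-0.064,0,-0.001],[0,0,0]]])

```text
time: 15.7
tcp_pos: [0.537, 0.0688, 0.0735]
tcp_rot: [0.478, 0.521, -0.52, -0.479]
contact_force: [-1.2, 7.7, 4.7]
grip_width: 0.011
```

Call:
servo_tool(series=[[0,[-0.002,0,0],[0,0,0]],[0,[-0.005,0,0],[0,0,0]],[0,[-0.008,0,0],[0,0,0]],[0,[-0.011,0,0],[0,0,0]],[0,[-0.014,0,0],[0,0,0]],[0,[-0.017,0,0],[0,0,0]],[0,[-0.019,0,0],[0,0,0]],[0,[-0.02,0,0],[0,0,0]],[0,[-0.02,0,0],[0,0,0]],[0,[-0.02,0,0],[0,0,0]]])

```text
time: 16.7
tcp_pos: [0.5386, 0.0492, 0.0736]
tcp_rot: [0.478, 0.521, -0.52, -0.479]
contact_force: [0.1, 6.9, 5.3]
grip_width: 0.0111
```

```bash
python3 chk.py
python3 - <<'E'
from go import *
w=shot('wrist','w8.png')
a=cv2.imread('pics/chk_sc.png')[175:260,220:400];b=cv2.imread('pics/chk_side.png')[150:290,280:400]
A=cv2.resize(a,None,fx=2.2,fy=2.2,interpolation=2);B=cv2.resize(b,None,fx=2.5,fy=2.5,interpolation=2);W=w['pixels'][60:310,0:380]
top=np.zeros((350,700,3),np.uint8);top[:187,:396]=A;top[:350,400:700]=B
bot=np.zeros((250,700,3),np.uint8);bot[:,:380]=W
cv2.imwrite('pics/fin.png',np.vstack([top,bot]))
E
```

```text
16.7 [0.53863739 0.04923869 0.0735692 ] 0.011065184166507494 [0.12925368 6.85008118 5.25938825] [1.29911341 0.13949722 0.04322618]
scene rim 57 [ 0.5614 -0.1153]
scene rim 34 [ 0.5698 -0.0464]
side rim 14 [ 0.526  -0.1106]
side rim 45 [ 0.5298 -0.0428]
kin front err along/lat -0.0009000608042650744 8.446462582549377e-05 yaw 0.0006144906508798176
t 16.8 shift [-0.0009 -0.     -0.    ] turn [0.0007 0.0006 0.0018] j6 0.01
```

View pics/fin.png

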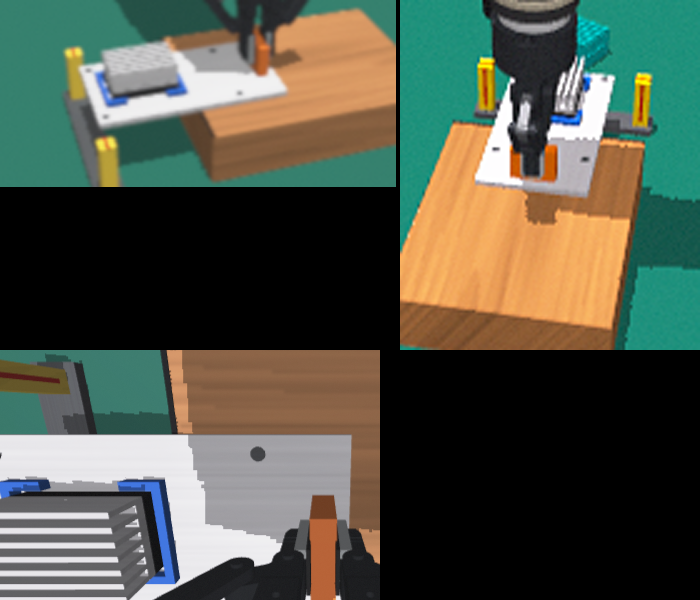

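The module base sits inside the rim, and the plate lies flat between the posts with its front edge about at the marks. I'll make one independent numeric check of the front and rear edges before handing in.

Run:
```python
from go import *
g=np.array([.0841,-.9965]);y=np.array([.9965,.0841]);mid=np.array([.5543,-.136])
w=shot('wrist');a=shot('scene')
f=lambda d,u,v,z:((onz(d,u,v,z)[:2]-mid)@np.c_[g,y]).round(4)
# wrist: rear edge of plate along rows
gr=w['pixels'].astype(float);sat=gr.max(2)-gr.min(2)
for v in(150,165,180): 
    u=335+int(np.diff(sat[v,335:370]).argmax())+1; print('rear (exp -.200)',u,f(w,u,v,.066))
h=[(u,130+int(np.abs(np.diff(gr[130:160,u].sum(1))).argmax())+1) for u in(20,100,180,250,330)]
P=np.array([f(w,*p,.066) for p in h]);print('side edge',P.tolist(),'yaw',np.polyfit(P[:,0],P[:,1],1)[0])
# scene: plate corners and marks
m=cv2.morphologyEx(mask(a,(0,0,170),(180,40,255),(245,180,340,240)),cv2.MORPH_CLOSE,np.ones((3,3)))
k=max(blobs(m))[3];ys,xs=np.nonzero(k);print('front-left corner',xs.min(),ys[xs==xs.min()].mean(),f(a,xs.min(),ys[xs==xs.min()].mean(),.066),'front-right corner',xs[ys==ys.max()].mean(),ys.max(),f(a,xs[ys==ys.max()].min(),ys.max(),.066))
for r in((245,190,262,205),(260,232,278,245)):
    B=max(blobs(mask(a,(18,120,120),(34,255,255),r)));print('posttop',B[1])
for X in(mid-.087*y,mid+.087*y,mid-.055*y,mid+.055*y):print('proj',proj(a,[*X,.066]).round(1))
```

```text
rear (exp -.200) 351 [-0.2008 -0.0521]
rear (exp -.200) 351 [-0.201  -0.0441]
rear (exp -.200) 351 [-0.2012 -0.0358]
side edge [[-0.0253, -0.0548], [-0.0676, -0.0548], [-0.11, -0.0548], [-0.1471, -0.0547], [-0.1895, -0.0547]] yaw -0.0007256798142067861
front-left corner 256 206.5 [-0.0001 -0.0489] front-right corner 267.5 231 [-0.0006  0.0544]
posttop [250 197   7   8]
posttop [263 237  10   8]
proj [253.1 198.5]
proj [267.9 239.8]
proj [255.5 205.2]
proj [264.8 231.2]
```

```bash
python3 -c "
from workcell import ctrl
s=ctrl.sense();print(s['time'],abs(s['dq']).max(),s['contact_force'],s['grip_width']);print(ctrl.finish_job())"
```

```text
16.95 0.0018810883033632815 [-0.15111825  7.34487516  5.19021895] 0.011140954321234584
the job is handed in; nothing more can be done
None
```

I set the grey finned module in the blue-rimmed pocket and let go. I then gripped the orange handle, turned the plate about 4.4° to square it with the gauge, and slid it out until its front edge met the red marks. I handed in at 17 s still holding it; no verdict was reported.

**Front edge:** the last checks put it within about 1 mm of the mark line. Arm position gave -0.9 mm, the rear edge in the wrist view gave -1 mm, and the front corners in the scene view gave 0 to -0.6 mm.

**Squareness and position:** the plate is square to within 0.001 rad and centred between the posts, with about 24 mm of clearance on each side.

**Module:** its base shows inside the rim in the last picture, and it was released at the height expected for a seated module. I did not measure its final position separately after the slide.

**Grip:** the arm was at rest with 5 N upward and 7 N horizontal force on the tool.

**Bystanders:** I never went near the meter, capacitor or screwdriver, but I did not measure them again at the end.

**Disagreements:** none of the checks failed. The coarse handle positions read from the side and wrist views (colour blob that includes the handle's side faces) were up to 25 mm off, so I used the position worked out from the pocket; the handle gripped at that spot.

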